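# Put the crumb tray back under the bagel stand

## Task

Put the empty crumb tray back in the wire-topped bagel stand: slide it, clipped corners first, into the open end of the two runners until it is fully home with its front panel against the runner ends, then turn the little catch on the stand's front rail down so that it hangs straight in front of the tray's lip. Leave the bagels on the stand, and the tape roll and the bench scraper beside it, where they are.

Things in the scene. Friction and masses are not known exactly. Their poses are not given: they have to be found in the camera images.
- stand: Steel crumb stand fixed to the bench, 245 (x) by 218 (y) by 69 mm high: a deck of wires along x, top at 69 mm, over two C-shaped runners inside its side plates. Origin: centre of the underside, on the bench. The -x end is the open end that takes the tray; the +x end is closed. A front rail (z 48 to 66 mm, outer face at x = -124.5 mm) spans the open end above the tray.
- mouth (a point): Middle of the stand's open end, at bench level, in the plane of the runner ends (stand x = -112.5 mm). The runners are 210 mm apart inside (3 mm play either side of the tray). Their ledges, 11 mm wide, ramp from 18.5 up to 23.5 mm high in the first 40 mm, so the tray's flanges climb and the tray hangs 2.5 mm off the bench; a return at 34 mm covers them.
- crumb_tray: Loose aluminium tray, 0.35 to 0.6 kg, flat on the bench off the open end, nose (+x, x = +110 mm, both corners clipped) towards it. Origin: centre of the underside. 204 mm wide over side flanges (21 to 24 mm high), 182 at the nose. At -x a front panel 218 wide, 40 mm high; its inner face (x = -110 mm) butts on the runner ends when home: then the origin is at stand x = -2.5, y = 0, axes alike.
- tray_lip (a point): Middle of the lip along the front panel's top edge, on its top (tray x = -115, z = 40 mm). The lip is 218 mm long and 10 mm thick (tray x -110 to -120, z 30 to 40 mm): it can be pinched from above, the tray's floor inside being 3 mm high, or pushed from outside. Home, it lies under the front rail, its outer face 2 mm behind the rail's.
- tray_nose (a point): Middle of the tray's nose end (tray x = +110, y = 0, z = 12 mm).
- catch (a joint): Turn-catch: metal tab 16 mm wide on the front rail's outer face, turning about the stand's x axis at stand x = -127.5, y = 45, z = 58 mm; it reaches 42 mm from there. 0: hanging straight down before the lip (closed, end stop). 1.4 to 1.57: turned aside towards the stand's +y (open). Stiff hinge, stays where left; 1 to 2 N at its end moves it.
- catch_tab (a point): Middle of the catch's ear, on the face to press: 34 mm from the pivot, 11 mm out from the tab's middle. The ear, 30 mm long, is bent out 18 mm towards the stand's -x from the tab's edge that is uppermost while open. Open, the face looks up; closed, it looks to the stand's +y: press down from above, then push to the stand's -y.
- bagel_a: Bagel, 95 mm across, 35 mm high, on the rear half of the stand's deck. Origin at the centre of its underside. Must stay.
- bagel_b: Bagel, 91 mm across, 35 mm high, beside the other on the deck. Must stay.
- tape_roll: Roll of tape, 90 mm across, 20 mm high, lying beside the stand's +y side. Must stay.
- scraper: Bench scraper, 75 by 130 mm blade with a round wooden handle, lying behind the stand's closed end. Must stay.

How it is judged:
By the outcome, as a careful person would: the job done as asked, in the order asked, and still so for the second after the job is handed in, with the robot touching nothing.
It also fails if it takes over 56 s, if anything falls off the work surface, if the arm or the gripper's body presses on something with over 40 N, if the wrist force passes 120 N, or if a joint passes its speed limit or range.

## Robot

A 6-joint arm with a two-finger parallel gripper is mounted at the origin on the work surface. World frame = base frame: x ahead of the robot, y to its left, z up, the work surface at z = 0. Lengths are in mm, angles in rad, forces in N, time in s.
With the tool pointing down it reaches from about 275 to 750 mm from the base axis. Payload 10.2 kg.
Tool frame: the origin (TCP) lies on the centre line of the jaws, within the pads' length; the fingertips stand 17 mm ahead of it and the grasp point (between the pads) lies 2 mm behind it; z points along the fingers, y is the line along which they close (so a half turn about z gives the same grasp; the last joint's range is limited). The gripper opens to 85 mm and grips with 20 to 120 N. Pads are 22 mm wide; open, the fingers measure 114 mm over their backs; the gripper's body (76 mm by 85 mm) begins 54 mm behind the grasp point. The pads swing forward as they close: fully open they stand 13 mm farther back than shut.
Start: joints at [1.044, 0.313, 1.498, -0, 1.331, -0.223], TCP at [157.066, 500.961, 248.294] pointing down, gripper open.
Joint ranges: [-2.94, 2.94], [-0.97, 2.17], [0.19, 2.56], [-1.23, 4.37], [0.02, 3.11], [-2.88, 2.88]. Speed limits (rad/s): [2.39, 2.39, 3.01, 3.14, 3.14, 3.14].

## Interface

Orientations are given as a unit quaternion [w, x, y, z].
In Python, from rig import ctrl gives the robot as it stands. The module is installed in compiled form; this text tells all that it offers.
- The arm moves only by the shell command python3 -m jog 'ROWS' [FORCE]. ROWS is JSON, a list of rows, each an object with "delta_pos": the shift along the world's x, y, z in mm, a list of three; "angular": the turn, a rotation vector about the world's x, y, z in rad, a list of three; "fingers": the opening, from 0 (shut) to 1 (fully open). In form: [{"delta_pos": [tx, ty, tz], "angular": [rx, ry, rz], "fingers": fingers}, ...]. A call has 1 to 10 rows; each row is the pose to reach, as a shift and turn from the pose commanded when the call began; what a row does not reach only later rows make up. A row lasts 1/8 s, in which the tool goes at most 62.5 mm and 10.7 degrees, less where a joint would pass 70% of its speed; a pose out of reach is approached as far as the arm can. A call with a gripper value outside its range is refused whole. The fingers move at their own pace and stop on an object; FORCE is the grip in N (left out, the last holds). Time passes only in rows, so rows that repeat a pose let the fingers close. It gives the time, the measured TCP pose, the force, the opening and the grip force at its end, in the units of the state.
- ctrl.sense(): the state, without advancing time (a new reading comes with each control period).
- ctrl.capture(name): name is "side" or "top"; returns a dict with "pixels" (384x512x3 uint8, blue, green, red), "fx", "fy", "cx", "cy" (pixels), "dist" ([k1, k2, p1, p2, k3] as OpenCV has them; the pictures are not rectified), "R" (3x3) and "t" (3): a world point X has camera coordinates R X + t. Camera axes: x right, y down, z forward; pixel columns grow to the right and rows downward; lengths in mm; the calibration is good to about 2 mm. A picture is of the moment at which its call begins. There is no depth.
- ctrl.finish_job(): hands the job in; it is judged then, once.
The state is a dict: "time_s": time; "joints": joint angles; "dq": joint speeds; "tau": joint torques, N m; "eef_pos": TCP position; "ee_rot": TCP orientation; "force": force on the tool from outside, world axes, zero at the start; "wrist_torque": the same for the moment, N m; "grip_width": opening from 0.0 (shut) to 1.0 (fully open); "grip_force": force on a finger pad.
Only numpy, scipy, OpenCV 4.12 (cv2) and the standard library are available. Lean on these libraries where they do the work, as an engineer would, in place of code of your own. Each camera call takes 0.05 s, during which the arm holds its last target. There are 200 camera calls.

## Working session

There is one attempt and no reset: what is moved stays moved. The work goes in short steps, Python scripts to look and compute and a shell command to move; the robot and the scene stay as the last step left them, time stands still between calls to the robot, and variables do not carry over. Pictures are saved under pics/ and viewed, at most 10 in all, crops included, and the job is handed in when it is done.

```bash
mkdir -p pics; python3 - <<'E'
from rig import ctrl
import cv2,pickle
s=ctrl.sense();print(s['time_s'],s['eef_pos'],s['ee_rot'],s['grip_width'])
for n in('top','side'):
    c=ctrl.capture(n);pickle.dump(c,open(n+'0.pkl','wb'))
    cv2.imwrite(f'pics/{n}0.png',c['pixels']);print(n,c['fx'],c['cx'],c['cy'],c['dist'],c['R'],c['t'])
E
```

```text
0.0 [156.94423101 500.74216087 247.72152991] [-2.36820687e-04  1.51318029e-01  9.88484913e-01 -6.12259836e-04] 0.9978163270773553
top 422.3987459008819 252.99560070207824 185.57248178367644 [0.00964747 0.         0.         0.         0.        ] [[-0.10227614 -0.99475552  0.00102623]
 [-0.97239154  0.09975915 -0.21095689]
 [ 0.20974815 -0.02257375 -0.97749483]] [ 28.96410636 586.35842694 857.43804914]
side 406.84488652568075 254.19306284672277 195.36424993197673 [0.01290803 0.         0.         0.         0.        ] [[ 0.93713049 -0.34888717  0.00801202]
 [-0.22519879 -0.62211623 -0.74983792]
 [ 0.26659323  0.70089168 -0.66157305]] [-566.18289582  158.38488542  979.32499584]
```

View pics/top0.png

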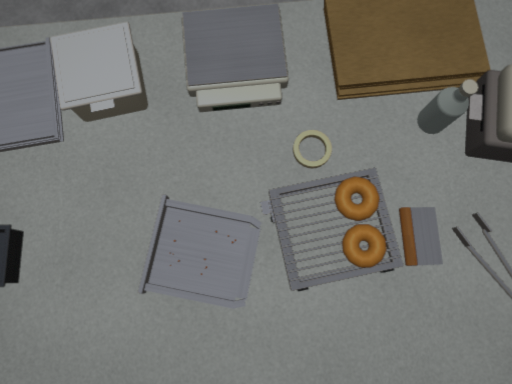

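View pics/side0.png

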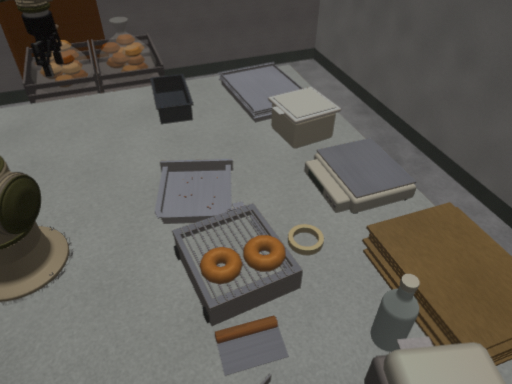

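The top view shows the tray at about (203,252) px, with its front panel on the left and its nose on the right. The stand is at about (335,228) with the bagels on it, the tape at (312,148) and the scraper at (420,237). The catch ear sticks out near (266,207). I'll enlarge the picture to get the corners.

```bash
python3 - <<'E'
import cv2,pickle
c=pickle.load(open('top0.pkl','rb'))
cv2.imwrite('pics/topcrop.png',cv2.resize(c['pixels'][160:320,135:410],None,fx=2.9,fy=2.9,interpolation=cv2.INTER_CUBIC))
c=pickle.load(open('side0.pkl','rb'))
cv2.imwrite('pics/sidecrop.png',cv2.resize(c['pixels'][150:330,140:320],None,fx=3.3,fy=3.3,interpolation=cv2.INTER_CUBIC))
E
```

```text
(no output)
```

View pics/topcrop.png

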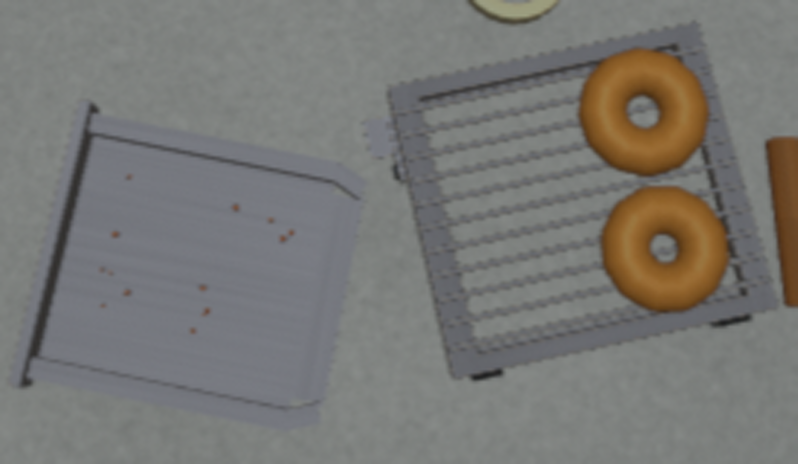

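View pics/sidecrop.png

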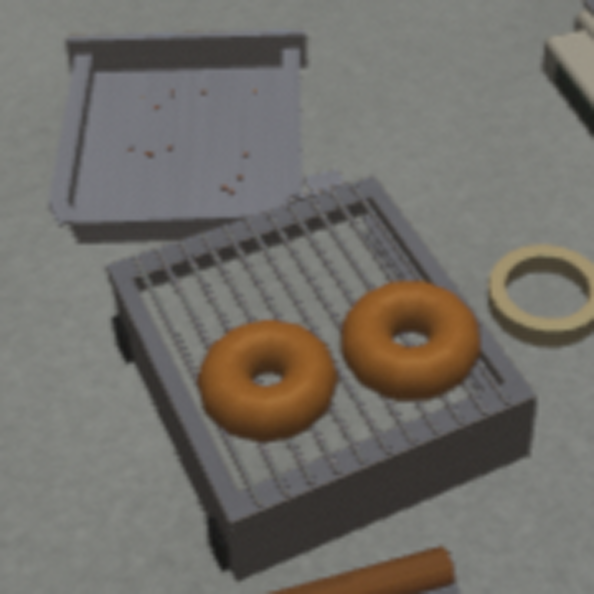

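```bash
cat > h.py <<'E'
import numpy as np,cv2
from scipy.optimize import least_squares
def proj(c,P):
    K=np.array([[c['fx'],0,c['cx']],[0,c['fy'],c['cy']],[0,0,1.]])
    return cv2.projectPoints(np.asarray(P,float),cv2.Rodrigues(np.array(c['R'],float))[0],np.array(c['t'],float),K,np.array(c['dist'],float))[0][:,0]
def tw(p,L):
    L=np.asarray(L,float);a=p[2];R=np.array([[np.cos(a),-np.sin(a),0],[np.sin(a),np.cos(a),0],[0,0,1]])
    return L@R.T+[p[0],p[1],0]
def unc(px,s,ox,oy): return (np.asarray(px,float)+.5)/s-.5+[ox,oy]
def fit(obs,p0):
    f=lambda p:np.concatenate([(proj(c,tw(p,L))-px).ravel() for c,L,px in obs])
    r=least_squares(f,p0,loss='soft_l1');return r.x,f(r.x).reshape(-1,2)
E
python3 - <<'E'
from h import *
import pickle
T=pickle.load(open('top0.pkl','rb'));S=pickle.load(open('side0.pkl','rb'))
ut=lambda p:unc(p,2.9,135,160);us=lambda p:unc(p,3.3,140,150)
D=[[-124,109,68],[122.5,109,69],[122.5,-109,69],[-124,-109,68]]
to=(T,D,ut([[388,88],[698,25],[776,303],[453,378]]));so=(S,D,us([[375,178],[535,400],[235,520],[108,270]]))
for o in ([to],[so],[to,so]):
    p,r=fit(o,[450,-150,-1.4]);print('stand',p,r.round(1).tolist())
ps=p
P=[[-120,109,40],[-120,-109,40],[110,91,24],[110,-91,24]]
to=(T,P,ut([[83,101],[14,383],[363,188],[318,415]]));so=(S,P[:2],us([[305,35],[68,40]]))
for o in ([to],[to,so]):
    p,r=fit(o,[400,120,-1.7]);print('tray',p,r.round(1).tolist())
print('home',tw(ps,[[-2.5,0,0]]),'catch',tw(ps,[[-127.5,45,58],[-138.5,79,66]]),'lip',tw(p,[[-115,0,40]]))
E
```

```text
stand [ 479.60827002 -194.22097876   -1.453933  ] [[-2.3, -0.5], [0.8, -2.9], [3.2, 0.4], [-0.9, 1.1]]
stand [ 482.66737164 -199.08768171   -1.46161018] [[0.1, -1.5], [2.7, -0.0], [-0.4, 2.8], [-0.9, -2.2]]
stand [ 480.79267369 -196.4886653    -1.46063828] [[-1.1, -1.5], [2.2, -3.2], [3.9, 0.2], [-0.3, 0.0], [-1.0, -2.0], [1.4, -0.8], [-1.6, 2.1], [-2.0, -2.7]]
tray [453.9593979   88.87797527  -1.88107874] [[-0.6, -1.3], [-2.8, 0.4], [2.4, -1.3], [0.7, 3.5]]
tray [454.5036243   87.54733121  -1.88094027] [[-0.1, -1.6], [-2.1, 0.1], [2.9, -1.6], [1.3, 3.1], [-0.1, -1.4], [-1.1, -1.5]]
home [[ 480.51783522 -194.00381846    0.        ]] catch [[511.50315455 -64.81438397  58.        ]
 [544.08778227 -50.14325461  66.        ]] lip [[489.60113125 197.06064093  40.        ]]
```

```bash
cat > ref.py <<'E'
from h import *
from scipy.optimize import minimize
from scipy.ndimage import map_coordinates
def prep(c,s):
    g=cv2.GaussianBlur(c['pixels'].astype(np.float32).mean(2),(0,0),s)
    return cv2.Sobel(g,cv2.CV_32F,1,0)/8,cv2.Sobel(g,cv2.CV_32F,0,1)/8
def score(cams,lines,p):
    tot=0
    for c,(gx,gy) in cams:
        for a,b in lines:
            A,B=tw(p,[a,b]);P=proj(c,A+(B-A)*np.linspace(.04,.96,40)[:,None])
            d=P[-1]-P[0];n=np.array([-d[1],d[0]])/np.hypot(*d)
            q=[P[:,1],P[:,0]]
            v=n[0]*map_coordinates(gx,q,order=1)+n[1]*map_coordinates(gy,q,order=1)
            tot+=min(abs(v.mean()),12)
    return -tot
def refine(cs,lines,p0,sg=(2.5,1.2)):
    p=np.array(p0,float)
    for s in sg:
        cams=[(c,prep(c,s)) for c in cs]
        best=None
        for d in np.random.default_rng(0).normal(size=(25,len(p)))*[4,4,.02][:len(p)]*(s/2.5):
            r=minimize(lambda q:score(cams,lines,q),p+d,method='Nelder-Mead',options=dict(initial_simplex=p+d+np.vstack([np.zeros(3),np.diag([3,3,.015])])))
            if best is None or r.fun<best.fun:best=r
        p=best.x
    return p,best.fun
def draw(c,lines,p,im,s,o,col):
    for a,b in lines:
        P=(proj(c,tw(p,[a,b]))-o+.5)*s-.5
        cv2.line(im,*[tuple(int(v) for v in q.round()) for q in P],col,1)
def box(x0,x1,y,z): return [([x0,y,z],[x1,y,z]),([x0,-y,z],[x1,-y,z]),([x0,-y,z],[x0,y,z]),([x1,-y,z],[x1,y,z])]
TR=[([-120,-109,40],[-120,109,40]),([110,-91,24],[110,91,24]),([-105,102,24],[85,102,24]),([-105,-102,24],[85,-102,24])]
E
cat > m.py <<'E'
from ref import *
import pickle
T=pickle.load(open('top0.pkl','rb'));S=pickle.load(open('side0.pkl','rb'))
B=box(-124.5,120.5,109,69)
for xo,xc in((-124.5,112.5),(-124.5,116.5),(-124.5,120.5),(-122.5,122.5)):
    L=box(xo,xc,109,69); p,f=refine([T,S],L,[481,-196,-1.46]);print(xo,xc,p,f)
    if xo==-124.5 and xc==112.5 or f<bf: bf=f;ps=p;B=L
pt,f=refine([T,S],TR,[454.5,87.5,-1.881]);print('tray',pt,f, refine([T],TR,pt)[0])
pickle.dump((ps,pt),open('p.pkl','wb'))
v=[]
for c,o,s in((T,(135,160),2.0),(S,(145,155),2.4)):
    w=(275,160) if c is T else (170,180)
    im=cv2.resize(c['pixels'][o[1]:o[1]+w[1],o[0]:o[0]+w[0]],None,fx=s*.8,fy=s*.8,interpolation=cv2.INTER_CUBIC)
    s*=.8;draw(c,B,ps,im,s,np.array(o),(0,0,255));draw(c,TR,pt,im,s,np.array(o),(0,255,0))
    cp=proj(c,tw(ps,[[-138.5,79,66]]))[0];cv2.circle(im,tuple(int(k) for k in (cp-o)*s),3,(255,0,0),1)
    v.append(im)
H=max(i.shape[0] for i in v)
cv2.imwrite('pics/ov.png',np.hstack([cv2.copyMakeBorder(i,0,H-i.shape[0],0,0,cv2.BORDER_CONSTANT) for i in v]))
E
python3 m.py
```

```text
-124.5 112.5 [ 468.43118462 -203.96051363   -1.46297053] -39.857125535536255
-124.5 116.5 [ 467.93644945 -198.19859498   -1.46447571] -42.79530618985338
-124.5 120.5 [ 479.78261733 -195.14396894   -1.46418137] -45.149202429125175
-122.5 122.5 [ 479.5696962  -193.15528267   -1.46418103] -45.1492021955621
tray [468.91984006  77.90219342  -1.87390535] -38.92001510558828 [440.42033548  86.84618141  -1.87177837]
```

View pics/ov.png

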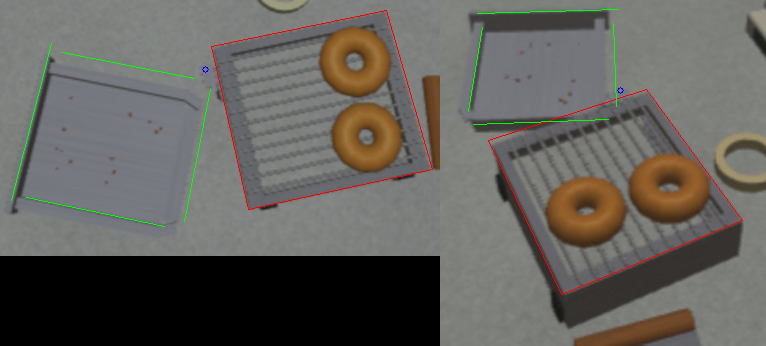

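The red stand outline fits in both views. The green tray outline has jumped about 10 mm towards world +x, so I'll refit the tray from the hand-read start.

```bash
cat > m2.py <<'E'
from ref import *
import pickle
T=pickle.load(open('top0.pkl','rb'));S=pickle.load(open('side0.pkl','rb'))
LT=TR+[([-110,-98,40],[-110,98,40])]
for cs,n in(([T,S],'both'),([T],'top'),([S],'side')):
    for s in (.8,1.2):
        p,f=refine(cs,LT,[456,87,-1.879],sg=(s,));print(n,s,p,f)
    if n=='both':pt=p
ps=np.array([479.6,-193.2,-1.464]);pickle.dump((ps,pt),open('p.pkl','wb'))
im=[]
for c,o,w,s in((T,(140,190),(90,80),4.4),(S,(150,155),(90,80),4.4)):
    i=cv2.resize(c['pixels'][o[1]:o[1]+w[1],o[0]:o[0]+w[0]],None,fx=s,fy=s,interpolation=cv2.INTER_CUBIC)
    draw(c,LT,pt,i,s,np.array(o),(0,255,0));im.append(i)
cv2.imwrite('pics/ov2.png',np.hstack(im))
E
python3 m2.py
```

```text
both 0.8 [454.96975029  87.78284936  -1.84368885] -56.58794862592695
both 1.2 [467.36407137  84.35826156  -1.87226747] -60.18657875813562
top 0.8 [455.13946046  90.37285704  -1.86815467] -20.085456612791937
top 1.2 [454.70293778  88.52141488  -1.89274933] -18.874273220047673
side 0.8 [469.67498428  82.75322206  -1.88793386] -47.72465447299451
side 1.2 [468.8563744   83.83775923  -1.86892406] -42.94285908930039
```

View pics/ov2.png

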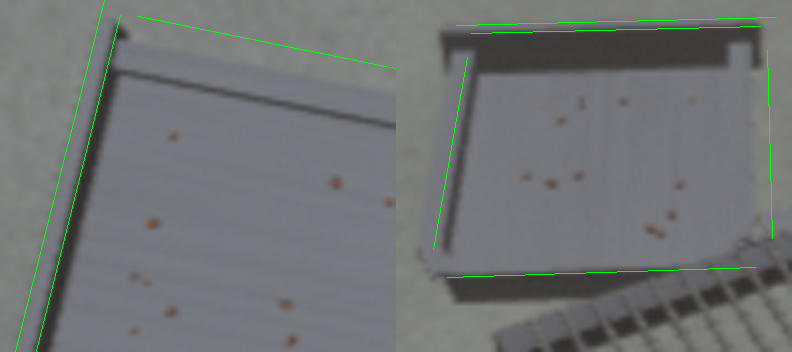

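Here the lip's outer corners are at (164.4,193.3) and (139.8,292) px in top, and (232.6,161.3) and (160.6,162.4) px in side. The +y flange's outer edge runs from (174,200.6) to (230,211.5) in top. I'll fit the tray to these.

```bash
python3 - <<'E'
from ref import *
import pickle
T=pickle.load(open('top0.pkl','rb'));S=pickle.load(open('side0.pkl','rb'))
ps,_=pickle.load(open('p.pkl','rb'))
def f(p):
    a=(proj(T,tw(p,[[-120,109,40],[-120,-109,40]]))-[[164.4,193.3],[139.8,292.]]).ravel()
    b=(proj(S,tw(p,[[-120,109,40],[-120,-109,40]]))-[[232.6,161.3],[160.6,162.4]]).ravel()
    L=proj(T,tw(p,[[-105,102,24],[85,102,24]]));d=L[1]-L[0];n=np.array([-d[1],d[0]])/np.hypot(*d)
    return np.concatenate([a,b,(np.array([[174,200.6],[229.9,211.5]])-L[0])@n])
r=least_squares(f,[456,87,-1.87],loss='soft_l1');p=r.x;print(p,f(p).round(1))
pickle.dump((ps,p),open('p.pkl','wb'))
print('lip',tw(p,[[-115,0,40]]),'home lip',tw(ps,[[-117.5,0,40]]),'nose',tw(p,[[110,0,12]]),'mouth',tw(ps,[[-112.5,0,0]]),'pre',tw(ps,[[-232.5-0,0,0]]),'precentre',tw(ps,[[-2.5-235,0,0],[-2.5-215,0,0]]))
print('yaw rel',np.degrees(ps[2]-p[2]))
print('tool yaw',np.degrees(2*np.arctan2(.9885,.1513)))
E
```

```text
[452.97845504  82.78238182  -1.88162975] [ 1.1  0.  -0.2  0.3 -0.6 -1.5 -1.6 -1.1  1.3  0.5]
lip [[488.1514611  192.27146641  40.        ]] home lip [[467.07527169 -76.36943388  40.        ]] nose [[419.33471012 -21.94630779  12.        ]] mouth [[467.60823885 -81.34094733   0.        ]] pre [[454.81702696  37.97537552   0.        ]] precentre [[454.2840598   42.94688897   0.        ]
 [456.41592845  23.06083517   0.        ]]
yaw rel 23.928422030732968
tool yaw 162.5956680027869
```

```bash
python3 -m jog '[{"delta_pos":[331,-309,-98],"angular":[0,0,0],"fingers":1},{"delta_pos":[331,-309,-98],"angular":[0,0,0],"fingers":1},{"delta_pos":[331,-309,-98],"angular":[0,0,0],"fingers":1},{"delta_pos":[331,-309,-98],"angular":[0,0,0],"fingers":1},{"delta_pos":[331,-309,-98],"angular":[0,0,0],"fingers":1},{"delta_pos":[331,-309,-98],"angular":[0,0,0],"fingers":1},{"delta_pos":[331,-309,-98],"angular":[0,0,0],"fingers":1},{"delta_pos":[331,-309,-98],"angular":[0,0,0],"fingers":1},{"delta_pos":[331,-309,-158],"angular":[0,0,0],"fingers":1},{"delta_pos":[331,-309,-158],"angular":[0,0,0],"fingers":1}]' 100
python3 - <<'E'
from rig import ctrl
import cv2,numpy as np
a=ctrl.capture('top')['pixels'][170:320,120:300];b=ctrl.capture('side')['pixels'][100:250,120:300]
cv2.imwrite('pics/g1.png',cv2.resize(np.hstack([a,b]),None,fx=2.2,fy=2.2,interpolation=cv2.INTER_CUBIC))
E
```

```text
time_s: 1.35
eef_pos: [485.8, 191.4, 87.2]
ee_rot: [-0.004, 0.152, 0.988, -0.001]
force: [0.4, 0.0, 0.2]
grip_width: 1.001
grip_force: 0.0
```

View pics/g1.png

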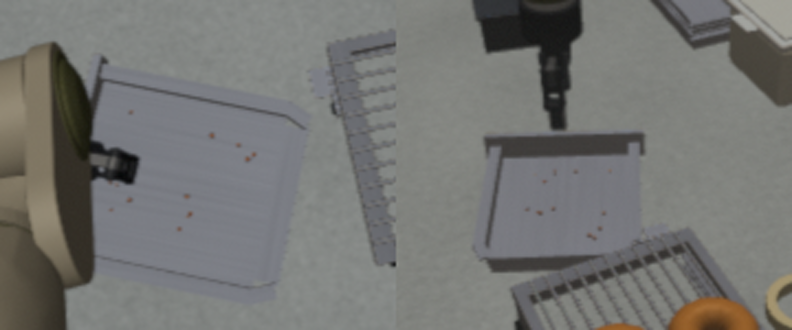

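The fingers straddle the lip. In side the finger is at (556,125), against a lip centre of about (565,135). I'll descend and pinch.

```bash
python3 -m jog '[{"delta_pos":[0,0,-40],"angular":[0,0,0],"fingers":1},{"delta_pos":[0,0,-57],"angular":[0,0,0],"fingers":1},{"delta_pos":[0,0,-57],"angular":[0,0,0],"fingers":0.6},{"delta_pos":[0,0,-57],"angular":[0,0,0],"fingers":0},{"delta_pos":[0,0,-57],"angular":[0,0,0],"fingers":0},{"delta_pos":[0,0,-57],"angular":[0,0,0],"fingers":0},{"delta_pos":[0,0,-57],"angular":[0,0,0],"fingers":0},{"delta_pos":[0,0,-57],"angular":[0,0,0],"fingers":0},{"delta_pos":[0,0,-57],"angular":[0,0,0],"fingers":0},{"delta_pos":[0,0,-57],"angular":[0,0,0],"fingers":0}]' 100
```

```text
time_s: 2.7
eef_pos: [489.0, 192.4, 34.6]
ee_rot: [0.001, 0.151, 0.989, 0.001]
force: [-0.5, 3.0, 7.7]
grip_width: 0.095
grip_force: 98.3
```

```bash
python3 -m jog '[{"delta_pos":[-8,-3,0],"angular":[0,0,0.07],"fingers":0},{"delta_pos":[-16,-6,0],"angular":[0,0,0.14],"fingers":0},{"delta_pos":[-24,-9,0],"angular":[0,0,0.21],"fingers":0},{"delta_pos":[-32,-12,0],"angular":[0,0,0.28],"fingers":0},{"delta_pos":[-40,-15,0],"angular":[0,0,0.35],"fingers":0},{"delta_pos":[-47,-18,0],"angular":[0,0,0.41],"fingers":0},{"delta_pos":[-47,-27,0],"angular":[0,0,0.41],"fingers":0},{"delta_pos":[-47,-27,0],"angular":[0,0,0.41],"fingers":0}]'
cat > look.py <<'E'
from rig import ctrl
import sys,pickle,cv2
from ref import *
s=ctrl.sense();q=s['ee_rot'];print(s['eef_pos'],np.degrees(2*np.arctan2(q[2],q[1]))-90-180)
T=ctrl.capture('top');S=ctrl.capture('side');pickle.dump((T,S),open(sys.argv[1]+'.pkl','wb'))
ps,_=pickle.load(open('p.pkl','rb'))
a=T['pixels'][150:300,165:345];b=S['pixels'][150:300,140:320]
cv2.imwrite(f'pics/{sys.argv[1]}.png',cv2.resize(np.hstack([a,b]),None,fx=2.2,fy=2.2,interpolation=cv2.INTER_CUBIC))
E
python3 look.py g2
```

```text
time_s: 3.7
eef_pos: [441.8, 165.0, 34.6]
ee_rot: [0.001, -0.053, 0.999, 0.0]
force: [-2.3, 0.5, 11.8]
grip_width: 0.091
grip_force: 99.5
[441.81570588 165.04406566  34.58658798] -83.91544375159913
```

View pics/g2.png

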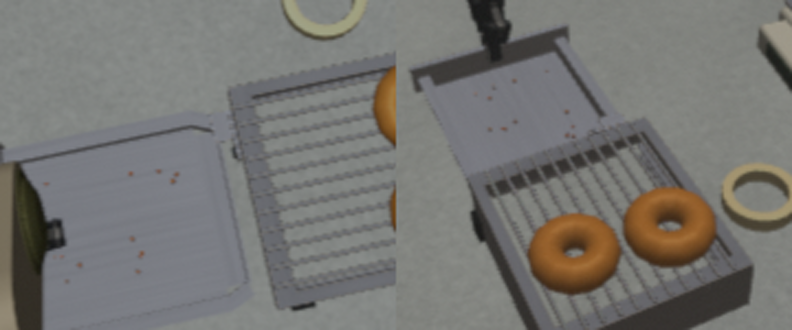

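```bash
python3 - <<'E'
from ref import *
import pickle
T,S=pickle.load(open('g2.pkl','rb'));ps,_=pickle.load(open('p.pkl','rb'))
a=np.radians(-83.92);u=np.array([np.cos(a),np.sin(a)]);v=np.array([-u[1],u[0]])
o=np.array([441.8,165.0])+115*u;us=np.array([np.cos(ps[2]),np.sin(ps[2])]);vs=np.array([-us[1],us[0]])
print('origin in stand',(o-ps[:2])@us,(o-ps[:2])@vs)
ds=np.arange(-12,12.1,1)
print(ds.astype(int).tolist())
for nm,c in(('T',T),('S',S)):
    gx,gy=prep(c,.8)
    for sg in(1,-1):
        x0,x1=(-60,80) if nm=='T' else ((-100,60) if sg==1 else (-100,60))
        r=[]
        for d in ds:
            p=[*(o+d*v),a];P=proj(c,tw(p,[[x,sg*102,24] for x in np.linspace(x0,x1,40)]))
            q=[P[:,1],P[:,0]];e=P[-1]-P[0];n=np.array([-e[1],e[0]])/np.hypot(*e)
            r.append(n[0]*map_coordinates(gx,q,order=1).mean()+n[1]*map_coordinates(gy,q,order=1).mean())
        print(nm,sg,np.round(r,1).tolist())
# lip ends hand-read in the side view
L=np.array([[147.7,183.5],[218.6,162.5]])
r=least_squares(lambda d:(proj(S,tw([*(o+d[0]*v),a],[[-115,-109,40],[-115,109,40]]))-L).ravel(),[0]);print('d lip',r.x,r.fun)
E
```

```text
origin in stand -245.18848206396066 0.5188903463544747
[-12, -11, -10, -9, -8, -7, -6, -5, -4, -3, -2, -1, 0, 1, 2, 3, 4, 5, 6, 7, 8, 9, 10, 11, 12]
T 1 [-3.4, -1.5, -0.5, 0.1, 0.2, 0.1, -0.4, -1.0, -1.8, -2.3, -2.5, -2.3, -1.9, -1.4, -0.9, -0.7, -0.5, -0.5, -0.4, -0.4, -0.2, -0.1, 0.0, 0.1, 0.1]
T -1 [-0.1, -0.1, -0.1, -0.0, 0.1, 0.3, 0.7, 1.2, 1.8, 2.3, 2.4, 2.3, 1.8, 1.2, 0.7, 0.5, 0.5, 0.6, 0.8, 0.9, 1.1, 1.2, 1.3, 1.1, 0.5]
S 1 [-15.1, -12.6, -9.8, -7.1, -4.8, -3.0, -1.9, -1.3, -1.1, -1.2, -1.5, -1.9, -2.3, -2.5, -2.6, -2.5, -2.2, -1.8, -1.4, -1.0, -0.7, -0.4, -0.2, -0.0, 0.1]
S -1 [1.9, 2.4, 2.7, 2.9, 3.0, 3.0, 2.9, 2.7, 2.4, 1.9, 1.3, 0.6, -0.2, -0.9, -1.4, -1.7, -1.6, -1.2, -0.7, -0.3, 0.1, 0.4, 0.6, 0.7, 0.8]
d lip [3.41869624] [-1.0719993  -3.40935121 -0.56534556 -2.47394121]
```

The top image shows both flanges at about 2 mm to -y of the nominal position. I'll start the insertion with a +1.5 mm correction and watch the force.

```bash
python3 -m jog '[{"delta_pos":[2.3,-8,0],"angular":[0,0,0],"fingers":0},{"delta_pos":[3.2,-16,0],"angular":[0,0,0],"fingers":0},{"delta_pos":[4.1,-24,0],"angular":[0,0,0],"fingers":0},{"delta_pos":[4.9,-32,0],"angular":[0,0,0],"fingers":0},{"delta_pos":[5.8,-40,0],"angular":[0,0,0],"fingers":0},{"delta_pos":[6.6,-48,0],"angular":[0,0,0],"fingers":0},{"delta_pos":[7.5,-56,0],"angular":[0,0,0],"fingers":0},{"delta_pos":[8.4,-64,0],"angular":[0,0,0],"fingers":0},{"delta_pos":[9.2,-72,0],"angular":[0,0,0],"fingers":0},{"delta_pos":[9.2,-72,0],"angular":[0,0,0],"fingers":0}]'
```

```text
time_s: 5.05
eef_pos: [451.1, 92.9, 34.5]
ee_rot: [0.001, -0.053, 0.999, -0.0]
force: [-1.7, 1.7, 12.6]
grip_width: 0.096
grip_force: 100.3
```

```bash
python3 -m jog '[{"delta_pos":[0.9,-8,0],"angular":[0,0,0],"fingers":0},{"delta_pos":[1.7,-16,0],"angular":[0,0,0],"fingers":0},{"delta_pos":[2.6,-24,0],"angular":[0,0,0],"fingers":0},{"delta_pos":[3.4,-32,0],"angular":[0,0,0],"fingers":0},{"delta_pos":[4.3,-40,0],"angular":[0,0,0],"fingers":0},{"delta_pos":[5.1,-48,0],"angular":[0,0,0],"fingers":0},{"delta_pos":[6,-56,0],"angular":[0,0,0],"fingers":0},{"delta_pos":[6.9,-64,0],"angular":[0,0,0],"fingers":0},{"delta_pos":[7.7,-72,0],"angular":[0,0,0],"fingers":0},{"delta_pos":[7.7,-72,0],"angular":[0,0,0],"fingers":0}]'
```

```text
time_s: 6.3
eef_pos: [458.8, 20.8, 34.5]
ee_rot: [0.001, -0.053, 0.999, -0.0]
force: [-1.5, 3.0, 11.1]
grip_width: 0.092
grip_force: 101.0
```

```bash
python3 -m jog '[{"delta_pos":[0.9,-8,0],"angular":[0,0,0],"fingers":0},{"delta_pos":[1.8,-17,0],"angular":[0,0,0],"fingers":0},{"delta_pos":[2.7,-25,0],"angular":[0,0,0],"fingers":0},{"delta_pos":[3.6,-34,0],"angular":[0,0,0],"fingers":0},{"delta_pos":[4.5,-42,0],"angular":[0,0,0],"fingers":0},{"delta_pos":[5.4,-50,0],"angular":[0,0,0],"fingers":0},{"delta_pos":[5.4,-50,0],"angular":[0,0,0],"fingers":0},{"delta_pos":[5.4,-50,0],"angular":[0,0,0],"fingers":0.3},{"delta_pos":[5.4,-50,0],"angular":[0,0,0],"fingers":0.3},{"delta_pos":[5.4,-50,0],"angular":[0,0,0],"fingers":0.3}]'
python3 -m jog '[{"delta_pos":[0,0,20],"angular":[0,0,0],"fingers":0.3},{"delta_pos":[0,0,60],"angular":[0,0,0],"fingers":0.3},{"delta_pos":[-6,58,60],"angular":[-0.1,-0.011,0],"fingers":0},{"delta_pos":[-6,58,60],"angular":[-0.25,-0.027,0],"fingers":0},{"delta_pos":[-6,58,60],"angular":[-0.4,-0.043,0],"fingers":0},{"delta_pos":[-6,58,60],"angular":[-0.497,-0.053,0],"fingers":0},{"delta_pos":[-6,58,60],"angular":[-0.497,-0.053,0],"fingers":0},{"delta_pos":[-6,58,11],"angular":[-0.497,-0.053,0],"fingers":0},{"delta_pos":[-6,58,11],"angular":[-0.497,-0.053,0],"fingers":0}]'
python3 look.py g3
```

```text
time_s: 7.55
eef_pos: [463.3, -29.0, 33.3]
ee_rot: [-0.0, -0.053, 0.999, 0.0]
force: [-0.3, 1.1, 1.3]
grip_width: 0.304
grip_force: 0.0
time_s: 8.68
eef_pos: [455.8, 28.4, 42.5]
ee_rot: [0.01, -0.052, 0.968, -0.246]
force: [-1.2, 0.1, 0.6]
grip_width: 0.003
grip_force: 0.0
[455.80994181  28.36939929  42.45613581] -83.89896654867042
```

```bash
python3 -m jog '[{"delta_pos":[1,-8,2],"angular":[0,0,0],"fingers":0},{"delta_pos":[2,-16,2],"angular":[0,0,0],"fingers":0},{"delta_pos":[3,-24,2],"angular":[0,0,0],"fingers":0},{"delta_pos":[3.5,-32,2],"angular":[0,0,0],"fingers":0},{"delta_pos":[4.3,-40,2],"angular":[0,0,0],"fingers":0},{"delta_pos":[5,-47,2],"angular":[0,0,0],"fingers":0},{"delta_pos":[6,-54,2],"angular":[0,0,0],"fingers":0},{"delta_pos":[6.4,-60,2],"angular":[0,0,0],"fingers":0},{"delta_pos":[7,-66,2],"angular":[0,0,0],"fingers":0},{"delta_pos":[7,-66,2],"angular":[0,0,0],"fingers":0}]'
python3 look.py g4
```

```text
time_s: 10.02
eef_pos: [464.4, -37.6, 46.4]
ee_rot: [0.013, -0.051, 0.968, -0.247]
force: [-0.0, 0.3, 2.1]
grip_width: -0.0
grip_force: 0.4
[464.3972949  -37.63575238  46.40087902] -83.93711736412911
```

View pics/g4.png

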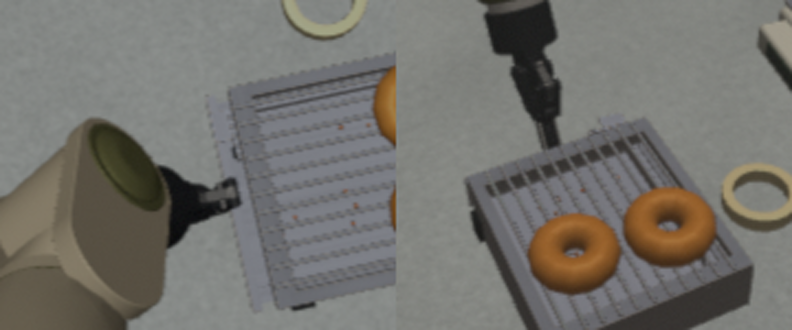

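```bash
cat > lip.py <<'E'
from ref import *
import pickle,sys
T,S=pickle.load(open(sys.argv[1]+'.pkl','rb'));ps,_=pickle.load(open('p.pkl','rb'))
xs=np.arange(-160,-117.9,2);print(xs.astype(int).tolist())
for nm,c in(('T',T),('S',S)):
  gx,gy=prep(c,.8)
  for y0,y1 in((-100,-30),(25,60),(92,107)):
    r=[]
    for x in xs:
        P=proj(c,tw(ps,[[x,y,41] for y in np.linspace(y0,y1,30)]));q=[P[:,1],P[:,0]];e=P[-1]-P[0];n=np.array([-e[1],e[0]])/np.hypot(*e)
        r.append(n[0]*map_coordinates(gx,q,order=1).mean()+n[1]*map_coordinates(gy,q,order=1).mean())
    print(nm,y0,np.round(r,1).tolist())
print('tip front',proj(T,tw(ps,[[-135.3,-4,38]])),'lip outer there',[proj(T,tw(ps,[[x,-4,41]])).round(1).tolist() for x in(-136,-145)])
E
python3 lip.py g4
```

```text
[-160, -158, -156, -154, -152, -150, -148, -146, -144, -142, -140, -138, -136, -134, -132, -130, -128, -126, -124, -122, -120, -118]
T -100 [-0.3, 0.1, 0.2, 0.0, -0.1, -0.3, -1.3, -3.5, -4.7, -2.7, 0.7, 1.9, 1.0, 0.2, 0.1, 0.2, 0.0, -0.7, -3.2, -7.4, -9.0, -4.5]
T 25 [0.8, 0.4, -0.1, -0.5, -0.5, -0.6, -1.6, -3.6, -4.0, -1.2, 1.5, 1.8, 0.4, -0.8, -2.5, -5.7, -7.6, -4.7, -0.1, -0.4, -3.3, -1.8]
T 92 [-0.0, -0.3, -0.5, -0.4, -0.2, -0.1, -0.9, -2.7, -3.3, -1.3, 1.1, 1.6, 0.6, -0.2, -0.4, -0.1, 0.1, -0.5, -3.3, -7.9, -9.3, -4.7]
S -100 [-0.2, -0.1, 0.0, -0.0, -0.5, -1.7, -3.7, -6.2, -8.4, -9.2, -8.2, -6.1, -3.9, -2.4, -1.7, -1.8, -2.8, -4.5, -6.9, -9.0, -9.6, -8.2]
S 25 [-0.4, -1.2, -2.2, -3.3, -4.5, -5.6, -6.7, -7.4, -7.1, -6.0, -4.2, -2.3, -1.0, -0.4, -0.6, -1.6, -3.5, -6.1, -9.0, -11.2, -11.4, -9.6]
S 92 [-0.9, -0.5, -0.3, -0.8, -2.1, -4.1, -6.4, -8.3, -9.0, -8.6, -6.9, -4.7, -2.6, -1.1, -0.6, -1.4, -3.2, -6.0, -8.8, -10.5, -10.4, -8.4]
tip front [[271.68255644 242.6073585 ]] lip outer there [[[271.4, 242.6]], [[267.4, 243.4]]]
```

```bash
python3 -m jog '[{"delta_pos":[-2,20,0],"angular":[0,0,0],"fingers":0},{"delta_pos":[-2,20,0],"angular":[-0.149,-0.016,0],"fingers":0},{"delta_pos":[-2,20,-1.5],"angular":[-0.298,-0.032,0],"fingers":0},{"delta_pos":[-2,20,-1.5],"angular":[-0.298,-0.032,0],"fingers":0},{"delta_pos":[-1,12,-1.5],"angular":[-0.298,-0.032,0],"fingers":0},{"delta_pos":[-0.5,6,-1.5],"angular":[-0.298,-0.032,0],"fingers":0},{"delta_pos":[0,0,-1.5],"angular":[-0.298,-0.032,0],"fingers":0},{"delta_pos":[0.4,-4,-1.5],"angular":[-0.298,-0.032,0],"fingers":0},{"delta_pos":[0.8,-8,-1.5],"angular":[-0.298,-0.032,0],"fingers":0},{"delta_pos":[0.8,-8,-1.5],"angular":[-0.298,-0.032,0],"fingers":0}]'
python3 look.py g5; python3 lip.py g5 | grep -v S
python3 - <<'E'
import cv2,pickle,numpy as np
T,S=pickle.load(open('g5.pkl','rb'))
a=T['pixels'][205:270,220:300];b=S['pixels'][185:250,165:245]
cv2.imwrite('pics/g5z.png',cv2.resize(np.hstack([a,b]),None,fx=4.9,fy=4.9,interpolation=cv2.INTER_CUBIC))
E
```

```text
time_s: 11.38
eef_pos: [465.2, -45.3, 44.9]
ee_rot: [0.021, -0.049, 0.92, -0.389]
force: [0.3, -0.7, -0.7]
grip_width: -0.002
grip_force: 0.1
[465.19241447 -45.33259098  44.866436  ] -83.93398592921037
[-160, -158, -156, -154, -152, -150, -148, -146, -144, -142, -140, -138, -136, -134, -132, -130, -128, -126, -124, -122, -120, -118]
T -100 [-0.4, 0.1, 0.2, 0.1, -0.1, -0.1, -0.1, -0.1, -0.1, 0.1, 0.1, -0.9, -3.4, -5.2, -3.3, 0.5, 2.0, 0.5, -2.9, -7.3, -8.8, -4.4]
T 25 [0.2, 0.2, 0.0, -0.1, 0.0, 0.1, 0.2, 0.2, -0.2, -0.6, -1.1, -2.1, -3.6, -3.8, -2.8, -3.5, -5.5, -4.1, -0.5, -1.0, -3.6, -1.9]
T 92 [-0.1, -0.4, -0.5, -0.4, -0.0, 0.3, 0.5, 0.4, 0.1, -0.4, -1.1, -2.3, -3.8, -3.4, -0.6, 1.9, 2.0, 0.0, -3.6, -8.1, -9.2, -4.5]
tip front [[271.68255644 242.6073585 ]] lip outer there [[[271.4, 242.6]], [[267.4, 243.4]]]
```

View pics/g5z.png

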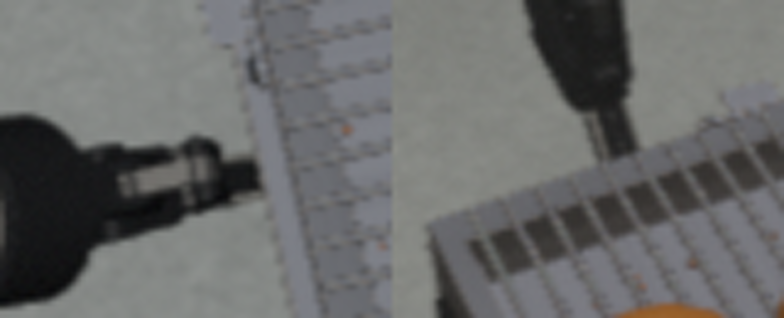

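The fingertip, at about (258,178) px in the crop, now bears on the lip's outer face. The lip is square and about 11.5 mm short of home, so I'll push on.

```bash
python3 -m jog '[{"delta_pos":[0.3,-3,0],"angular":[0,0,0],"fingers":0},{"delta_pos":[0.6,-6,0],"angular":[0,0,0],"fingers":0},{"delta_pos":[0.9,-9,0],"angular":[0,0,0],"fingers":0},{"delta_pos":[1.1,-10.5,0],"angular":[0,0,0],"fingers":0},{"delta_pos":[1.1,-10.5,0],"angular":[0,0,0],"fingers":0}]'
python3 -m jog '[{"delta_pos":[0.1,-1.5,0],"angular":[0,0,0],"fingers":0},{"delta_pos":[0.2,-2.5,0],"angular":[0,0,0],"fingers":0},{"delta_pos":[0.2,-2.5,0],"angular":[0,0,0],"fingers":0}]'
```

```text
time_s: 12.1
eef_pos: [466.2, -55.7, 44.8]
ee_rot: [0.021, -0.049, 0.92, -0.389]
force: [-0.4, 1.2, 0.3]
grip_width: -0.0
grip_force: 0.6
time_s: 12.48
eef_pos: [466.5, -58.1, 44.8]
ee_rot: [0.021, -0.049, 0.92, -0.389]
force: [0.1, 1.3, -0.5]
grip_width: -0.001
grip_force: 1.0
```

```bash
for i in 1 2; do python3 -m jog '[{"delta_pos":[0.15,-1.5,0],"angular":[0,0,0],"fingers":0},{"delta_pos":[0.15,-1.5,0],"angular":[0,0,0],"fingers":0}]' | grep -E "force|eef"; done
```

```text
eef_pos: [466.7, -59.5, 44.8]
force: [0.2, 3.5, -0.7]
grip_force: 1.9
eef_pos: [466.8, -60.0, 44.7]
force: [-2.8, 15.8, 3.9]
grip_force: 7.4
```

```bash
python3 -m jog '[{"delta_pos":[0.1,-1,0],"angular":[0,0,0],"fingers":0},{"delta_pos":[0.1,-1,0],"angular":[0,0,0],"fingers":0}]'|grep -E "force|eef"
python3 -m jog '[{"delta_pos":[-1,10,0],"angular":[0,0,0],"fingers":0},{"delta_pos":[-3,30,0],"angular":[0,0,0],"fingers":0},{"delta_pos":[-3,30,50],"angular":[0,0,0],"fingers":0},{"delta_pos":[84,22.3,50],"angular":[0,0,0],"fingers":0},{"delta_pos":[84,22.3,50],"angular":[0,0,0],"fingers":0},{"delta_pos":[84,22.3,50],"angular":[0,0,0],"fingers":0}]'
python3 look.py g6; python3 lip.py g6
```

```text
eef_pos: [466.8, -60.2, 44.7]
force: [-6.0, 23.8, 7.7]
grip_force: 11.5
time_s: 13.98
eef_pos: [551.5, -40.2, 94.7]
ee_rot: [0.021, -0.048, 0.92, -0.389]
force: [-0.8, -0.1, 0.0]
grip_width: 0.003
grip_force: 0.0
[551.5198067  -40.2242585   94.73942042] -83.98684174978209
[-160, -158, -156, -154, -152, -150, -148, -146, -144, -142, -140, -138, -136, -134, -132, -130, -128, -126, -124, -122, -120, -118]
T -100 [-0.4, 0.1, 0.2, 0.1, -0.1, -0.1, -0.1, -0.1, -0.1, 0.1, 0.4, 0.3, 0.0, -0.2, -0.2, -0.0, 0.1, -0.5, -3.5, -8.8, -11.5, -7.2]
T 25 [0.6, 0.3, -0.2, -0.4, -0.3, -0.1, 0.1, 0.1, -0.2, -0.6, -0.8, -0.6, -0.2, -0.2, -2.1, -6.1, -8.6, -5.7, -0.8, -1.2, -4.2, -2.7]
T 92 [3.1, -3.8, -7.0, -4.2, -1.0, -1.2, -2.6, -2.3, 0.3, 3.8, 5.8, 5.1, 3.2, 2.1, 3.4, 9.4, 19.8, 27.4, 22.4, 6.8, -4.7, -4.6]
S -100 [-0.3, -0.1, -0.0, -0.1, -0.5, -1.7, -3.7, -6.2, -8.4, -9.1, -8.1, -6.0, -3.8, -2.3, -1.6, -1.8, -2.8, -4.6, -6.9, -9.0, -9.6, -8.2]
S 25 [-0.4, -1.2, -2.2, -3.3, -4.5, -5.7, -6.8, -7.5, -7.2, -6.1, -4.2, -2.3, -1.0, -0.4, -0.7, -1.7, -3.6, -6.1, -9.0, -11.2, -11.4, -9.6]
S 92 [-0.8, -0.5, -0.4, -0.9, -2.2, -4.1, -6.3, -8.0, -8.7, -8.3, -6.8, -4.6, -2.6, -1.2, -0.8, -1.6, -3.5, -6.2, -9.1, -10.8, -10.8, -8.8]
tip front [[271.68255644 242.6073585 ]] lip outer there [[[271.4, 242.6]], [[267.4, 243.4]]]
```

The lip is now fully under the rail, with a hard stop at 24 N. Next is the catch: press down on the ear.

```bash
python3 -m jog '[{"delta_pos":[0,0,-10],"angular":[0,0,0],"fingers":0},{"delta_pos":[-0.5,0,-16],"angular":[0,0,0],"fingers":0},{"delta_pos":[-1,0,-21],"angular":[0,0,0],"fingers":0},{"delta_pos":[-1,0,-25],"angular":[0,0,0],"fingers":0},{"delta_pos":[-1,0,-25],"angular":[0,0,0],"fingers":0}]'|grep -E "force|eef"
python3 -m jog '[{"delta_pos":[-1,-0.1,-4.5],"angular":[0,0,0],"fingers":0},{"delta_pos":[-2.3,-0.2,-9],"angular":[0,0,0],"fingers":0},{"delta_pos":[-4.5,-0.5,-13],"angular":[0,0,0],"fingers":0},{"delta_pos":[-7.3,-0.8,-16.5],"angular":[0,0,0],"fingers":0},{"delta_pos":[-7.3,-0.8,-16.5],"angular":[0,0,0],"fingers":0}]'|grep -E "force|eef"
python3 look.py g7
```

```text
eef_pos: [549.7, -39.7, 69.5]
force: [0.7, 0.5, -0.5]
grip_force: 0.0
eef_pos: [542.3, -40.5, 53.0]
force: [0.1, 0.2, -1.3]
grip_force: 0.0
[542.26127382 -40.5280327   52.9544679 ] -83.9041149100093
```

```bash
python3 -m jog '[{"delta_pos":[-3.5,-0.4,-3.3],"angular":[0,0,0],"fingers":0},{"delta_pos":[-7,-0.8,-6],"angular":[0,0,0],"fingers":0},{"delta_pos":[-11,-1.2,-8],"angular":[0,0,0],"fingers":0},{"delta_pos":[-14,-1.5,-9.5],"angular":[0,0,0],"fingers":0},{"delta_pos":[-14,-1.5,-9.5],"angular":[0,0,0],"fingers":0}]'|grep -E "force|eef"
for i in 1 2; do python3 -m jog '[{"delta_pos":[-1.5,-0.2,0],"angular":[0,0,0],"fingers":0},{"delta_pos":[-1.5,-0.2,0],"angular":[0,0,0],"fingers":0}]'|grep -E "force|eef"; done
```

```text
eef_pos: [528.2, -42.1, 43.7]
force: [0.7, 0.5, 0.3]
grip_force: 0.0
eef_pos: [527.7, -42.1, 43.8]
force: [5.2, -0.4, -2.8]
grip_force: 2.6
eef_pos: [527.5, -42.0, 43.9]
force: [12.2, -1.4, -6.0]
grip_force: 5.8
```

The stop came at finger-side y ≈ 52.7 (53 expected for closed) with 12 N. I'll back off to +y, then out and up, and verify numerically.

```bash
python3 -m jog '[{"delta_pos":[6,0.6,0],"angular":[0,0,0],"fingers":0},{"delta_pos":[8,10,0],"angular":[0,0,0],"fingers":0},{"delta_pos":[6,45,0],"angular":[0,0,0],"fingers":0},{"delta_pos":[6,90,60],"angular":[0,0,0],"fingers":0},{"delta_pos":[6,140,110],"angular":[0,0,0],"fingers":0},{"delta_pos":[0,190,130],"angular":[0,0,0],"fingers":0},{"delta_pos":[0,190,130],"angular":[0,0,0],"fingers":0},{"delta_pos":[0,190,130],"angular":[0,0,0],"fingers":0}]'|grep -E "time|force|eef"
python3 look.py g8
cat > chk.py <<'E'
from ref import *
import pickle
T0=pickle.load(open('top0.pkl','rb'));S0=pickle.load(open('side0.pkl','rb'));T,S=pickle.load(open('g8.pkl','rb'));ps,_=pickle.load(open('p.pkl','rb'))
for th in(1.5,1.2,.9,.6,.3,.1,0):
    p=[[-125-dx,45+r*np.sin(th)+8*np.cos(th),58-r*np.cos(th)+8*np.sin(th)] for dx in(8,12,16) for r in(24,30,36)]
    print(th,[[round(float(map_coordinates(c['pixels'].astype(float).mean(2),proj(c,tw(ps,p))[:,::-1].T,order=1).mean()),1) for c in (a,b)] for a,b in((T0,T),(S0,S))])
# difference outside tray/stand front
for n,a,b in(('top',T0,T),('side',S0,S)):
    d=(cv2.absdiff(cv2.GaussianBlur(a['pixels'],(3,3),0),cv2.GaussianBlur(b['pixels'],(3,3),0)).max(2)>22).astype(np.uint8)
    k,l,st,ce=cv2.connectedComponentsWithStats(d);print(n,[(s[:5].tolist()) for s in st[1:] if s[4]>12])
    print(' open ear px',proj(a,tw(ps,[[-138,79,66]])).round(),'closed',proj(a,tw(ps,[[-138,53,24]])).round())
cols=T['pixels'][195:275:1,255:285].mean(2).astype(int)
for v in(195,200,205,210,215,220,225,230): print(v,T0['pixels'][v,256:284].mean(1).astype(int).tolist(),T['pixels'][v,256:284].mean(1).astype(int).tolist())
E
python3 chk.py
```

```text
time_s: 17.55
eef_pos: [525.2, 147.8, 173.3]
force: [-1.2, -0.3, -0.2]
grip_force: 0.0
[525.16033618 147.82409607 173.25997398] -83.84562473171067
1.5 [[123.7, 131.4], [122.0, 129.2]]
1.2 [[123.7, 131.9], [117.7, 126.5]]
0.9 [[123.0, 132.1], [104.2, 111.9]]
0.6 [[122.9, 131.7], [98.2, 101.8]]
0.3 [[118.8, 131.5], [93.4, 94.2]]
0.1 [[128.0, 128.6], [94.9, 96.0]]
0 [[128.5, 121.1], [93.6, 94.7]]
top [[0, 172, 259, 212, 19104], [282, 188, 54, 13, 136], [374, 211, 4, 6, 21], [264, 218, 7, 3, 14], [376, 219, 4, 6, 22], [378, 227, 5, 6, 19], [231, 239, 6, 5, 16], [224, 298, 11, 4, 21]]
 open ear px [[263. 204.]] closed [[265. 218.]]
side [[7, 0, 7, 5, 13], [14, 0, 52, 13, 365], [70, 0, 8, 6, 26], [83, 0, 13, 10, 93], [110, 0, 83, 48, 1099], [0, 9, 4, 6, 15], [100, 9, 55, 57, 1281], [23, 10, 41, 67, 1528], [72, 12, 7, 11, 15], [185, 22, 22, 27, 394], [0, 28, 8, 41, 183], [146, 32, 55, 31, 517], [152, 52, 20, 15, 120], [185, 56, 11, 3, 23], [173, 59, 30, 14, 219], [182, 74, 33, 63, 1141], [160, 160, 74, 53, 929], [0, 171, 42, 58, 1136], [158, 215, 56, 9, 362], [182, 217, 76, 30, 615], [0, 23
[... 1629 characters left out ...]
129, 130, 131, 134, 133, 133, 125, 101, 74, 75, 89, 103, 115, 121, 101, 66, 72, 102, 98, 91, 106, 107, 108, 108, 106, 101, 108, 113]
225 [119, 122, 122, 122, 124, 126, 126, 126, 127, 127, 128, 126, 125, 125, 125, 123, 122, 124, 126, 111, 100, 105, 105, 105, 105, 106, 105, 104] [129, 131, 132, 132, 130, 129, 129, 129, 130, 131, 130, 129, 127, 128, 128, 125, 120, 123, 126, 114, 103, 107, 109, 108, 107, 107, 109, 107]
230 [121, 122, 123, 123, 123, 126, 126, 126, 126, 125, 125, 124, 124, 125, 127, 128, 128, 128, 129, 129, 115, 99, 99, 101, 106, 106, 102, 96] [129, 131, 133, 133, 132, 130, 130, 129, 129, 129, 128, 127, 127, 128, 130, 131, 130, 131, 133, 133, 118, 101, 102, 104, 108, 109, 105, 98]
```

```bash
python3 -c "
from rig import ctrl
print(ctrl.finish_job())"
```

```text
the job is handed in; nothing more can be done
None
```

The job is handed in at about 17.6 s: the tray is pushed home to its stop under the front rail, and the catch is turned down against its closed stop. The last images show the lip under the rail and the ear at its closed position, with no sign that the bagels, tape roll or scraper moved; no verdict came back.

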